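# Unhook the detergent drawer from its housing

### The job

The detergent drawer has to come out of its housing for cleaning. First stand the small bottle that is in its way upright on the cork coaster; then draw the drawer forward almost to its stop, tip its front down so that the catch under it rises over the retaining lip, and pull it right out until it lies flat and upright on the worktop, wholly clear of the housing. Leave everything else standing where it is.

Things in the scene. Friction and masses are not known exactly. Their poses are not given: they have to be found in the camera images.
- housing: Grey detergent-drawer housing, fixed, 190 long (its x) x 107 wide (y) x 132 mm tall. Origin: centre of its underside, on the worktop; z up. Open mouth at x = -95 mm, facing its -x, the way out. Inner floor 32 mm above the worktop. Side walls 97 mm apart inside, 48 mm tall from the mouth to x = +30 mm, 132 mm tall behind, under a roof (underside 127 mm up) from x = +30 to +95
- housing_mouth (a point): Middle of the front edge of the housing's inner floor, 32 mm above the worktop: a step straight down to the worktop, over which the drawer rocks when its front is pressed down
- housing_lip (a point): Middle of the top edge of the retaining lip: a cross bar 6 mm thick (along the housing's x), 40 mm wide, standing 9 mm above the housing floor, its middle 59 mm and its rear face 62 mm inside the mouth
- drawer: White open-topped drawer, loose, about 0.4 kg, 220 long (its x) x 90 wide (y) x 45 mm tall, level on the housing floor, partly pulled out. Origin: centre of its underside (two side skirts); front and way out: its -x; z up. Its centre of mass is a little behind its middle: at its stop it still lies level and needs about 1 to 5 N to tip; drawn some 40 mm past its stop it tips by itself, front to the worktop
- drawer_pocket (a point): Middle of the floor of the drawer's front pocket, an open recess 51 long (drawer x) x 82 mm wide (y); 80 mm in front of the drawer's origin, its floor 16 mm above the underside. In front of it a wall 5 mm thick rises to 45 mm above the underside. Closed fingers put in from above can press on the floor and pull on this wall
- drawer_catch (a point): Lower edge, on the front face, of the catch: a cross wall under the drawer, reaching 13 mm down from its floor to the underside, 47 mm behind the drawer's origin. Pulled level it meets the lip's rear face (the drawer starts 8 to 45 mm short of that) and, pulled hard, binds there: leave a few mm of play when tipping
- drawer_back (a point): Lower rear edge of the drawer (middle), 110 mm behind its origin
- bottle_center (a point): Small white bottle with a grey cap, 46 mm across, 110 mm tall, 0.2 kg, standing on the worktop in the drawer's way. The point is on its axis half-way up (55 mm), the axis is its z
- coaster: Round cork coaster fixed on the worktop, 116 mm across, 6 mm thick. Origin: centre of its underside
- jar: Closed glass jar, 60 mm across, 72 mm tall, a bystander standing on the worktop. Origin: centre of its underside
- cup: Empty white measuring cup, 60 mm across, 55 mm tall, a bystander standing on the worktop. Origin: centre of its underside
- flask: Tall white plastic bottle, 66 mm across, 190 mm tall, a bystander standing on the worktop. Origin: centre of its underside
- tin: Steel can, 60 mm across, 85 mm tall, a bystander standing on the worktop. Origin: centre of its underside
- tub: Grey plastic tub with a white lid, 50 mm across, 45 mm tall, a bystander standing on the worktop. Origin: centre of its underside
- soap: White block of soap, 80 (its x) x 50 (y) x 28 mm tall, a bystander standing on the worktop. Origin: centre of its underside
There are look-alikes about, which are no part of the job. What is shaped like the housing but red is not meant.

How it is judged (in metres and radians):
On the way, in this order (a step that is already met when the one before it is completed fails the run):
1. the small bottle stands on the coaster, let go (horizontal distance between bottle_center and coaster below 0.035 m and height (world z) of bottle_center between 0.055 and 0.068 m and angle between bottle_center's own z axis and vertical below 0.1 rad and contact force between the fingers and bottle below 0.1 N), for 0.2 s.
2. the drawer's front is tipped down so that its catch is above the lip, while the catch is still behind or over the lip (angle between drawer's own z axis and vertical above 0.1 rad and z of drawer_catch in the frame of housing_lip above 0 m and x of drawer_catch in the frame of housing_lip above -0.004 m), for 0.05 s.
At the end, for the whole second after the job is handed in: The bottle stands upright (within 0.1 rad) on the coaster, its axis within 35 mm of the coaster's centre; the drawer lies level (within 0.06 rad) and right way up on the worktop, at rest, its rear edge outside the housing's mouth (by 3 mm or more) (horizontal distance between bottle_center and coaster below 0.035 m and height (world z) of bottle_center between 0.055 and 0.068 m and angle between bottle_center's own z axis and vertical below 0.1 rad and x of drawer_back in the frame of housing below -0.098 m and height (world z) of drawer below 0.006 m and angle between drawer's own z axis and vertical below 0.06 rad and linear speed of drawer below 0.02 m/s); the robot touches nothing.
It fails at once if a bystander is shifted by more than 25 mm (distance of any of jar, cup, flask, tin, tub, soap from where it was at the start of the episode above 0.025 m).
It fails at once if a bystander is knocked over (angle between any of jar, cup, flask, tin, tub, soap's own z axis and vertical above 0.4 rad).
It fails at once if the drawer is turned over (angle between drawer's own z axis and vertical above 0.9 rad).
It also fails if it takes over 64 s, if anything falls off the work surface, if the arm or the gripper's body presses on something with over 40 N, if the wrist force passes 120 N, or if a joint passes its speed limit or range.

### The arm

A 6-joint arm with a two-finger parallel gripper is mounted at the origin on the work surface. World frame = base frame: x ahead of the robot, y to its left, z up, the work surface at z = 0. Lengths are in mm, angles in degrees, forces in N, time in s.
With the tool pointing down it reaches from about 350 to 850 mm from the base axis. Payload 8.1 kg.
Tool frame: the origin (TCP) lies between the finger pads; the fingertips stand 22 mm ahead of it and the grasp point (between the pads) lies 3 mm ahead of it; z points along the fingers, y is the line along which they close (so a half turn about z gives the same grasp; the last joint's range is limited). The gripper opens to 85 mm and grips with 20 to 120 N. Pads are 22 mm wide; open, the fingers measure 114 mm over their backs; the gripper's body (76 mm by 85 mm) begins 54 mm behind the grasp point. The pads swing forward as they close: fully open they stand 13 mm farther back than shut.
Start: joints at [-79.32, 7.471, 85.268, -0, 87.261, -4.893], TCP at [161.1, -577.973, 253.292] pointing down, gripper open.
Joint ranges: [-169.43, 169.43], [-51.17, 129.36], [1.28, 143.12], [-76.62, 256.62], [0, 156.53], [-152.29, 152.29]. Speed limits (degrees/s): [136.94, 136.94, 159.86, 180, 180, 180].

### API

Orientations are given as [roll, pitch, yaw] about the fixed x, y, z axes, in that order (R = Rz(yaw) Ry(pitch) Rx(roll)).
In Python, from bench import r, vision gives the robot as it stands.
- The arm moves only by the tool step_arm, never from a script. Its argument "targets" is a list that holds one entry, the list of rows, each a list of 6 numbers: the shift along the world's x, y, z in mm, then the turn, a rotation vector about the world's x, y, z in rad. In form: [[[x, y, z, rx, ry, rz], ...]]. A call has 1 to 12 rows; each row is the pose to reach, as a shift and turn from the pose commanded when the call began; what a row does not reach only later rows make up. A row lasts 1/12 s, in which the tool goes at most 41.7 mm and 7.16 degrees, less where a joint would pass 70% of its speed; a pose out of reach is approached as far as the arm can. A call with a gripper value outside its range is refused whole. "fingers" is the gripper's target within -1 to 1 (shut at 1, half-way at 0, fully open at -1), set as the call begins (left out, the last holds). The fingers move at their own pace and stop on an object; "newtons" is the grip in N (left out, the last holds). Time passes only in rows, so rows that repeat a pose let the fingers close. It gives the time, the measured TCP pose, the force, the opening and the grip force at its end, in the units of the state.
- r.sense(): the state, without advancing time (a new reading comes with each control period).
- vision.snapshot(name): name is "scene" or "top" or "wrist"; returns a dict with "img" (480x640x3 uint8, blue, green, red), "mtx" (3x3 intrinsics, pixels), "D" ([k1, k2, p1, p2, k3] as OpenCV has them; the pictures are not rectified), "eye" and "attitude" of the camera in the world. Camera axes: x right, y up, looking along -z (the intrinsics and any distortion apply to the point x, -y, -z); pixel columns grow to the right and rows downward; lengths in mm; the calibration is good to about 2 mm. A picture is of the moment at which its call begins. There is no depth.
- r.hand_in(): hands the job in; it is judged then, once.
The state is a dict: "time": time; "joint_pos": joint angles; "qd": joint speeds; "joint_efforts": joint torques, N m; "tool_pos": TCP position; "tcp_rot": TCP orientation; "ft_force": force on the tool from outside, world axes, zero at the start; "wrist_torque": the same for the moment, N m; "finger_gap": finger opening in mm; "grip_force": force on a finger pad.
Only numpy, scipy, OpenCV 4.12 (cv2) and the standard library are available. Lean on these libraries where they do the work, as an engineer would, in place of code of your own. Each camera call takes 0.05 s, during which the arm holds its last target. There are 200 camera calls.

## Working session

There is one attempt and no reset: what is moved stays moved. The work goes in short steps, Python scripts to look and compute and a tool call to move; the robot and the scene stay as the last step left them, time stands still between calls to the robot, and variables do not carry over. Pictures are saved under pics/ and viewed, at most 10 in all, crops included, and the job is handed in when it is done.

Besides the shell and the picture viewer there is one more tool, called after "Emit:" by a JSON object that holds its "api" and its "payload", one argument or row to a line. step_arm: Moves the arm, as the interface text tells. Its arguments: {"type":"object","properties":{"targets":{"type":"array"},"fingers":{"type":"number"},"newtons":{"type":"number"}},"required":["targets"]}

```bash
mkdir -p pics; ls; cat > h.py <<'E'
import numpy as np,cv2,json
from bench import r,vision
from scipy.spatial.transform import Rotation as Ro
def snap(n,f):
    s=vision.snapshot(n); cv2.imwrite(f'pics/{f}.png',s['img'])
    json.dump({k:np.asarray(s[k]).tolist() for k in('mtx','D','eye','attitude')},open(f'pics/{f}.json','w')); return s
def cal(f):
    c=json.load(open(f'pics/{f}.json')); a=np.array(c['attitude'],float)
    R=a if a.shape==(3,3) else Ro.from_euler('xyz',a,degrees=True).as_matrix()
    return np.array(c['mtx']),np.array(c['D']),np.array(c['eye']),R
def ray(f,uv):
    K,D,e,R=cal(f); p=cv2.undistortPoints(np.array([[uv]],float),K,D)[0,0]
    return e,R@np.array([p[0],-p[1],-1])
def atz(f,uv,z):
    e,d=ray(f,uv); return e+d*(z-e[2])/d[2]
def proj(f,P):
    K,D,e,R=cal(f); c=(np.atleast_2d(P)-e)@R; c=c*[1,-1,-1]
    return cv2.projectPoints(c,np.zeros(3),np.zeros(3),K,D)[0][:,0]
def tri(*o):
    A=np.zeros((3,3));b=np.zeros(3)
    for f,uv in o:
        e,d=ray(f,uv);d=d/np.linalg.norm(d);M=np.eye(3)-np.outer(d,d);A+=M;b+=M@e
    return np.linalg.solve(A,b)
E
python3 - <<'E'
from h import *
for n in('scene','top'):
    s=snap(n,n); print(n,s['eye'],s['attitude'],s['mtx'],s['D'])
print(r.sense())
E
```

```text
pics
scene [1139.73904465 -534.28124509  988.79933451] [40.53836641  0.06193743 46.05120938] [[508.42054577   0.         309.27043659]
 [  0.         508.42054577 238.22763765]
 [  0.           0.           1.        ]] [-0.11938725  0.          0.          0.          0.        ]
top [ 487.51034442   -8.00891528 1400.30801128] [  2.84401423   1.18314216 -91.79925668] [[440.99551229   0.         314.58580581]
 [  0.         440.99551229 236.10071775]
 [  0.           0.           1.        ]] [-0.08220032  0.          0.          0.          0.        ]
{'time': 0.1, 'joint_pos': array([-7.93203098e+01,  7.51008909e+00,  8.53218863e+01, -1.31912068e-03,
        8.72603228e+01, -4.89250391e+00]), 'qd': array([-0.0349678 , -0.08598467,  0.03390131, -0.01692156,  0.13078296,
       -0.04567474]), 'joint_efforts': array([ 1.26657105e-03, -5.70952821e+01, -5.01937902e+01, -2.25178997e-04,
        8.10168305e-03,  3.46641934e-05]), 'tool_pos': array([ 161.00900276, -577.53594509,  252.36755651]), 'tcp_rot': array([-1.79907926e+02, -6.55908159e-03,  1.55722530e+01]), 'ft_force': array([ 0.41343508,  0.19338908, -0.21762241]), 'wrist_torque': array([ 0.02547286,  0.01751478, -0.04370377]), 'grip_force': 0.0, 'finger_gap': 85.0892038209836}
```

View pics/scene.png

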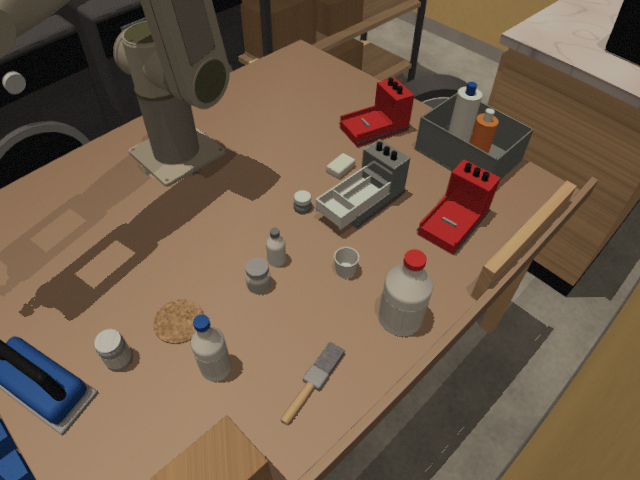

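View pics/top.png

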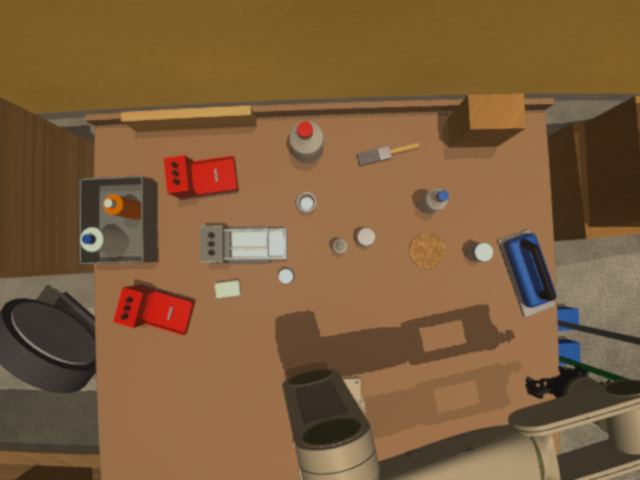

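The grey housing is at top (212,244) and scene (385,170), with its white drawer pointing at the bottle. The red look-alikes are at top (200,176) and (153,309), and are excluded by colour. The bottle is the grey-capped one at top (340,246), scene (276,248). The blue- and red-capped ones are bigger. The jar/tin are at (366,237) and (482,252), and the coaster is at top (427,250). I'll confirm this in an enlarged crop.

```bash
python3 - <<'E'
from h import *
a=cv2.imread('pics/top.png')[190:300,190:390]; b=cv2.imread('pics/scene.png')[130:300,230:430]
a=cv2.resize(a,None,fx=4,fy=4,interpolation=2)[:440]
b=cv2.resize(b,None,fx=3,fy=3,interpolation=2)
cv2.imwrite('pics/ca.png',a);cv2.imwrite('pics/cb.png',b)
for n,uv in dict(bottlecap=(340,246)).items(): print(n,atz('top',uv,110),atz('scene',(274,233),110))
print('coaster',atz('top',(427,250.5),6),atz('scene',(179,320),6))
E
```

```text
bottlecap [521.0492129  -56.77242172 110.        ] [530.33673251 -60.64826268 110.        ]
coaster [ 500.57275369 -335.29829742    6.        ] [ 504.42210081 -332.06693023    6.        ]
```

View pics/ca.png

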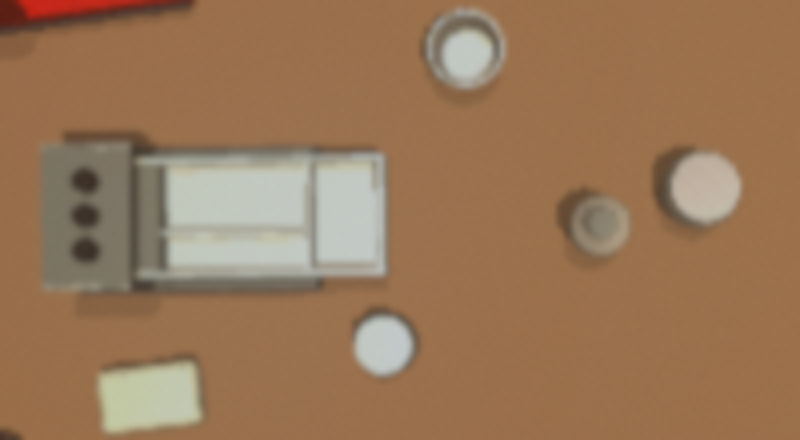

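View pics/cb.png

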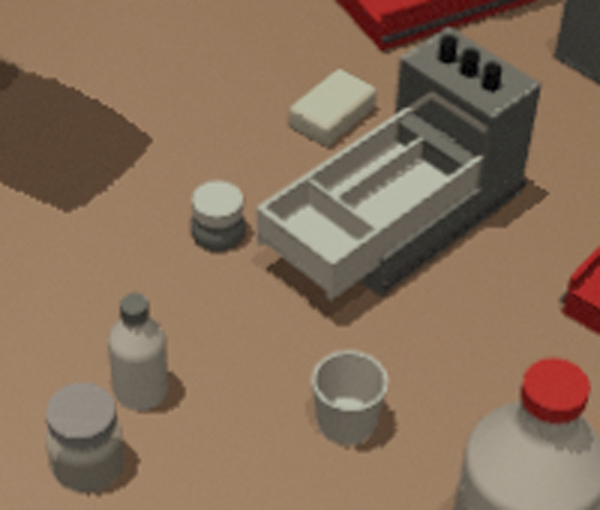

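```bash
python3 - <<'E'
from h import *
T=lambda x,y:('top',(190+x/4,190+y/4)); S=lambda x,y:('scene',(230+x/3,130+y/3))
print('cap',tri(T(600,222),S(134,302)), 'base',atz(*S(141,395),0))
print('frontL(+x)',tri(T(385,153),S(333,268)),'frontR',tri(T(386,273),S(260,208)))
print('jar',tri(T(705,188),S(82,403)),'tub',tri(T(384,345),S(217,196)),'cup',atz(*T(466,50),55))
for c in[(43,143),(41,290),(131,141),(131,291)]: print('roof',atz(*T(*c),132))
for c in[(320,149),(321,290)]: print('wall front',atz(*T(*c),48))
print('roof tri', tri(T(131,291),S(401,60)),tri(T(131,141),S(496,122)),tri(T(43,143),S(538,85)))
E
```

```text
cap [523.73539195 -55.41124429 108.4160744 ] base [529.63108565 -58.08679718   0.        ]
frontL(+x) [583.01064231 104.59215228  72.39112184] frontR [493.25620497 107.25504227  74.93239336]
jar [ 548.73884106 -134.76781903   75.86352467] tub [437.24543472 111.77175226  46.44670179] cup [659.21040851  39.23112312  55.        ]
roof [592.28419042 347.01976124 132.        ]
roof [485.36523556 350.55499104 132.        ]
roof [591.54410191 282.06923743 132.        ]
roof [482.73234514 284.42124553 132.        ]
wall front [587.31486875 154.35996724  48.        ]
wall front [478.81603689 156.48665446  48.        ]
roof tri [485.44584318 288.58737621 126.83751413] [594.99944548 286.42024574 126.34098183] [593.53441028 348.67467295 130.08996353]
```

Confirmed: the grey-capped small bottle, the grey housing with its drawer, and the jar just beyond the bottle. Next I'll go above the bottle.

Emit:
{"api": "step_arm", "payload": {
  "targets": [
    [[364, 521, 0, 0, 0, 1.59], [364, 521, 0, 0, 0, 1.59], [364, 521, 0, 0, 0, 1.59], [364, 521, 0, 0, 0, 1.59], [364, 521, 0, 0, 0, 1.59], [364, 521, 0, 0, 0, 1.59], [364, 521, 0, 0, 0, 1.59], [364, 521, 0, 0, 0, 1.59], [364, 521, 0, 0, 0, 1.59], [364, 521, 0, 0, 0, 1.59], [364, 521, 0, 0, 0, 1.59], [364, 521, 0, 0, 0, 1.59]]
  ],
  "fingers": -1
}}

```text
time: 1.1
tool_pos: [448.0, -166.1, 253.1]
tcp_rot: [-180.0, 0.0, 101.9]
ft_force: [1.0, -1.1, -1.2]
finger_gap: 85.2
grip_force: 0.0
```

Emit:
{"api": "step_arm", "payload": {
  "targets": [
    [[77, 109, 0, 0, 0, 0.08], [77, 109, 0, 0, 0, 0.08], [77, 109, 0, 0, 0, 0.08], [77, 109, 0, 0, 0, 0.08], [77, 109, 0, 0, 0, 0.08], [77, 109, 0, 0, 0, 0.08]]
  ]
}}

```text
time: 1.6
tool_pos: [524.1, -58.8, 252.7]
tcp_rot: [-179.9, -0.0, 106.2]
ft_force: [-0.4, -0.7, -0.3]
finger_gap: 85.1
grip_force: 0.0
```

```bash
python3 - <<'E'
from h import *
snap('wrist','w1');print(r.sense()['tool_pos'],cal('w1')[2])
print(proj('w1',[[525,-57,110],[525,-57,0]]))
E
```

```text
[523.88571624 -59.63471088 252.81537032] [506.05078544   4.16258899 374.03113152]
[[323.50675873 232.81852688]
 [323.03212243 204.62918541]]
```

View pics/w1.png

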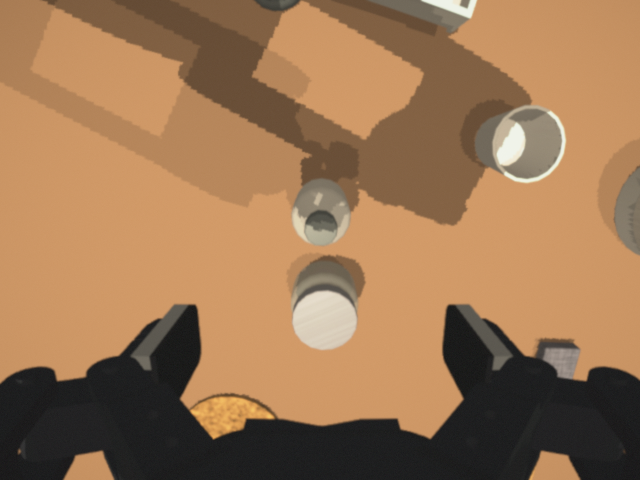

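The wrist view shows the bottle cap top at about (321,229) and the bottle body directly behind it. The jar is nearer the gripper, at (325,319).

```bash
python3 - <<'E'
from h import *
print(atz('w1',(321,229),110),tri(('w1',(321,229)),('top',(340,245.5)),('scene',(274.7,230.7))),atz('w1',(325,319),72), 'coaster c', proj('w1',[[502,-334,6]]))
K,D,e,R=cal('w1')
# coaster top via ellipse fit in top
im=cv2.imread('pics/top.png')
h=cv2.cvtColor(im,cv2.COLOR_BGR2HSV)[225:275,405:450]
m=((h[...,1]>120)&(h[...,2]>120)).astype(np.uint8)
print(h[25,22],h[3,3])
E
```

```text
[522.68829509 -54.97641493 110.        ] [523.36148085 -55.34165051 107.91727132] [ 548.83287819 -133.77776588   72.        ] coaster c [[232.26506809 440.52849384]]
[ 15 159 160] [ 14 132 155]
```

Emit:
{"api": "step_arm", "payload": {
  "targets": [
    [[0, 4, -35, 0, 0, 0], [0, 4, -70, 0, 0, 0], [0, 4, -105, 0, 0, 0], [0, 4, -135, 0, 0, 0], [0, 4, -160, 0, 0, 0], [0, 4, -178, 0, 0, 0], [0, 4, -188, 0, 0, 0], [0, 4, -188, 0, 0, 0], [0, 4, -188, 0, 0, 0]]
  ]
}}

```text
time: 2.4
tool_pos: [524.2, -56.1, 65.7]
tcp_rot: [-180.0, 0.0, 106.0]
ft_force: [0.5, 0.2, 0.5]
finger_gap: 85.2
grip_force: 0.0
```

Emit:
{"api": "step_arm", "payload": {
  "targets": [
    [[0, 0, 0, 0, 0, 0], [0, 0, 0, 0, 0, 0], [0, 0, 0, 0, 0, 0], [0, 0, 0, 0, 0, 0], [0, 0, 0, 0, 0, 0], [0, 0, 0, 0, 0, 0], [0, 0, 0, 0, 0, 0], [0, 0, 0, 0, 0, 0], [0, 0, 0, 0, 0, 0], [0, 0, 0, 0, 0, 0]]
  ],
  "fingers": 1,
  "newtons": 30
}}

```text
time: 3.23
tool_pos: [525.3, -55.4, 66.8]
tcp_rot: [179.9, 0.1, 106.1]
ft_force: [-2.5, -1.8, 6.4]
finger_gap: 44.4
grip_force: 29.7
```

Emit:
{"api": "step_arm", "payload": {
  "targets": [
    [[0, 0, 15, 0, 0, 0], [0, 0, 45, 0, 0, 0], [0, 0, 80, 0, 0, 0], [0, 0, 110, 0, 0, 0], [0, 0, 120, 0, 0, 0], [0, 0, 120, 0, 0, 0]]
  ]
}}

```text
time: 3.73
tool_pos: [526.8, -55.5, 189.5]
tcp_rot: [179.6, 0.2, 106.1]
ft_force: [0.5, -0.5, -1.3]
finger_gap: 44.9
grip_force: 31.5
```

```bash
python3 - <<'E'
from h import *
print('flask',tri(('top',(443,196)),('scene',(203,323))),'tin',atz('top',(482,252),85))
for n,c in(('top',(427,250.5)),('scene',(179,320.5))):
    pass
import numpy as np
# coaster rim check: project a 58mm circle and compare mean colour contrast (fit centre)
im={n:cv2.GaussianBlur(cv2.imread(f'pics/{n}.png'),(0,0),1).astype(float) for n in('top','scene')}
t=np.linspace(0,2*np.pi,90)
best=[]
for n in im:
    b=(-1,)
    for x in np.arange(490,516,1.):
        for y in np.arange(-346,-322,1.):
            g=lambda R:cv2.remap(im[n],proj(n,np.c_[x+R*np.cos(t),y+R*np.sin(t),6+0*t]).astype(np.float32)[None],None,1)[0]
            s=np.abs((g(54)-g(63)).sum(1)).mean(); b=max(b,(s,x,y))
    print(n,b)
E
```

```text
flask [ 651.25298827 -342.40843403  181.37507055] tin [ 489.77893888 -482.61529721   85.        ]
top (np.float64(12.828678385416667), np.float64(501.0), np.float64(-341.0))
scene (np.float64(50.98719618055556), np.float64(507.0), np.float64(-335.0))
```

Emit:
{"api": "step_arm", "payload": {
  "targets": [
    [[-1, -15, 0, 0, 0, 0], [-4, -50, 0, 0, 0, 0], [-7, -88, 0, 0, 0, 0], [-10, -126, 0, 0, 0, 0], [-14, -164, 0, 0, 0, 0], [-17, -202, 0, 0, 0, 0], [-20, -240, 0, 0, 0, 0], [-22, -265, 0, 0, 0, 0], [-24, -280, 0, 0, 0, 0], [-24, -280, 0, 0, 0, 0], [-24, -280, 0, 0, 0, 0]]
  ]
}}

```text
time: 4.65
tool_pos: [499.7, -334.6, 183.3]
tcp_rot: [-179.9, -0.2, 106.0]
ft_force: [0.3, 0.2, -2.0]
finger_gap: 44.6
grip_force: 31.5
```

```bash
python3 - <<'E'
from h import *
snap('scene','s2');print(r.sense()['tool_pos'],r.sense()['tcp_rot'],r.sense()['finger_gap'])
b=cv2.imread('pics/s2.png')[180:400,60:300]
cv2.imwrite('pics/c2.png',cv2.resize(b,None,fx=2.5,fy=2.5,interpolation=2))
E
```

```text
[ 500.05721609 -333.830359    183.67953032] [-1.79940088e+02 -1.48133542e-01  1.06096100e+02] 44.87649272199974
```

View pics/c2.png

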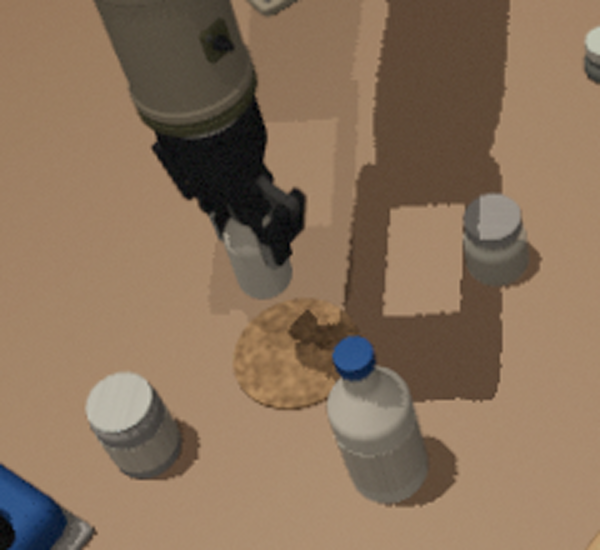

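The picture shows the bottle held upright and the coaster free at crop (297,352). Now I'll lower it.

Emit:
{"api": "step_arm", "payload": {
  "targets": [
    [[2, 0, -35, 0, 0, 0], [2, 0, -70, 0, 0, 0], [2, 0, -95, 0, 0, 0], [2, 0, -105, 0, 0, 0], [2, 0, -110, 0, 0, 0], [2, 0, -113, 0, 0, 0], [2, 0, -113, 0, 0, 0], [2, 0, -113, 0, 0, 0]]
  ]
}}

```text
time: 5.37
tool_pos: [503.7, -335.3, 74.1]
tcp_rot: [179.9, 0.1, 106.1]
ft_force: [-0.2, -0.2, -1.3]
finger_gap: 44.9
grip_force: 31.4
```

Emit:
{"api": "step_arm", "payload": {
  "targets": [
    [[0, 0, -1, 0, 0, 0], [0, 0, -2, 0, 0, 0], [0, 0, -2, 0, 0, 0]]
  ]
}}

```text
time: 5.62
tool_pos: [503.9, -336.1, 72.9]
tcp_rot: [179.9, 0.2, 106.1]
ft_force: [-2.6, 1.0, 8.7]
finger_gap: 45.2
grip_force: 32.1
```

Emit:
{"api": "step_arm", "payload": {
  "targets": [
    [[0, 0, 0, 0, 0, 0], [0, 0, 0, 0, 0, 0], [0, 0, 0, 0, 0, 0], [0, 0, 0, 0, 0, 0], [0, 0, 0, 0, 0, 0], [0, 0, 0, 0, 0, 0], [0, 0, 0, 0, 0, 0], [0, 0, 0, 0, 0, 0]]
  ],
  "fingers": -1
}}

```text
time: 6.28
tool_pos: [502.4, -335.0, 70.2]
tcp_rot: [-180.0, -0.0, 106.1]
ft_force: [-0.3, 0.3, 0.6]
finger_gap: 85.2
grip_force: 0.0
```

Emit:
{"api": "step_arm", "payload": {
  "targets": [
    [[0, 0, 20, 0, 0, 0], [0, 0, 50, 0, 0, 0], [0, 0, 90, 0, 0, 0], [0, 0, 130, 0, 0, 0], [0, 0, 160, 0, 0, 0], [0, 0, 180, 0, 0, 0], [0, 0, 180, 0, 0, 0]]
  ]
}}

```text
time: 6.87
tool_pos: [504.6, -336.8, 257.3]
tcp_rot: [179.7, 0.5, 106.1]
ft_force: [-0.7, -0.6, 0.8]
finger_gap: 85.4
grip_force: 0.0
```

Emit:
{"api": "step_arm", "payload": {
  "targets": [
    [[3, 38, 0, 0, 0, -0.1], [6, 78, 0, 0, 0, -0.2], [9, 118, 0, 0, 0, -0.3], [12, 158, 0, 0, 0, -0.3], [15, 198, 0, 0, 0, -0.3], [18, 238, 0, 0, 0, -0.3], [21, 278, 0, 0, 0, -0.3], [24, 318, 0, 0, 0, -0.3], [27, 358, 0, 0, 0, -0.3], [30, 398, 0, 0, 0, -0.3], [32, 425, 0, 0, 0, -0.3], [33, 437, 0, 0, 0, -0.3]]
  ],
  "fingers": 1
}}

```text
time: 7.87
tool_pos: [534.9, 105.5, 249.5]
tcp_rot: [-179.9, -0.1, 89.1]
ft_force: [0.2, -0.1, 0.3]
finger_gap: 0.1
grip_force: 0.0
```

Emit:
{"api": "step_arm", "payload": {
  "targets": [
    [[0, 0, 0, 0, 0, 0], [0, 0, 0, 0, 0, 0], [0, 0, 0, 0, 0, 0], [0, 0, 0, 0, 0, 0]]
  ]
}}

```text
time: 8.2
tool_pos: [535.5, 100.4, 250.1]
tcp_rot: [-180.0, 0.0, 88.8]
ft_force: [0.1, -0.0, -0.4]
finger_gap: 0.1
grip_force: 0.0
```

```bash
python3 - <<'E'
from h import *
snap('wrist','w3');snap('scene','s3');s=r.sense();print(s['tool_pos'],s['tcp_rot'],s['finger_gap'],cal('w3')[2])
a=cv2.imread('pics/w3.png');b=cv2.imread('pics/s3.png')[260:380,120:280]
b=cv2.resize(b,None,fx=1.0,fy=1.0); c=np.zeros((600,640,3),np.uint8);c[:480]=a;c[480:600,:160]=b
cv2.imwrite('pics/c3.png',c)
E
```

```text
[535.57244787 100.56798968 250.27249813] [-1.79999588e+02  1.25802548e-02  8.88015218e+01] -0.11031195460392013 [536.99465618 166.02097033 371.40746541]
```

View pics/c3.png

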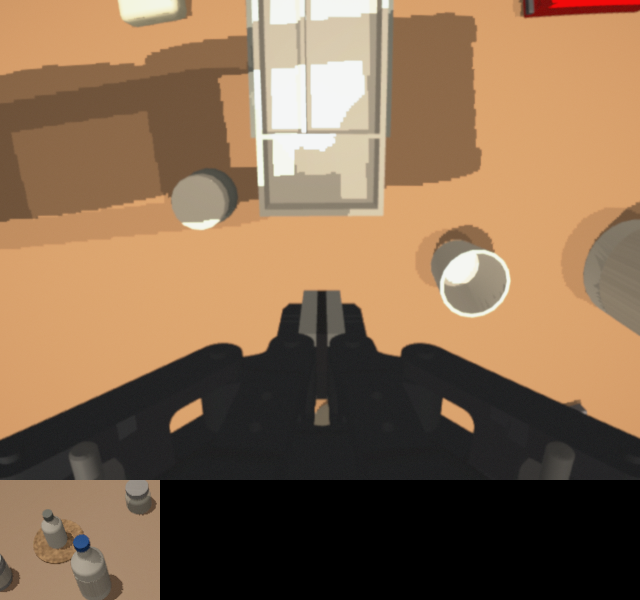

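The inset shows the bottle standing on the coaster. In the wrist view the drawer's front upper edge runs from (260,215) to (384,215). The pocket is behind it, with its divider at row 136, and the housing wall ends at about row 135.

```bash
python3 - <<'E'
from h import *
for n,uv,z in[('fL',(260,215),77),('fR',(384,215),77),('divL',(259,137),77),('divR',(386,137),77),('mouthL',(250,135),48),('mouthR',(388,135),48)]: print(n,atz('w3',uv,z))
print(tri(('w3',(260,215)),('scene',(316.7,199.3)),('top',(286.5,258.25))),tri(('w3',(384,215)),('scene',(341,219.3)),('top',(286.25,228.25))))
E
```

```text
fL [490.99451025 108.79555479  77.        ]
fR [581.48900993 106.92657272  77.        ]
divL [493.35773239 164.30021576  77.        ]
divR [582.08492823 162.47645078  77.        ]
mouthL [482.20571565 165.8300629   48.        ]
mouthR [588.04810721 163.61127572  48.        ]
[492.10917114 107.90290201  74.03911828] [582.61736322 105.24287593  71.3602245 ]
```

Emit:
{"api": "step_arm", "payload": {
  "targets": [
    [[1, 15, -20, 0, 0, 0], [1, 28, -55, 0, 0, 0], [1, 28, -95, 0, 0, 0], [1, 28, -130, 0, 0, 0], [1, 28, -155, 0, 0, 0], [1, 28, -168, 0, 0, 0], [1, 28, -174, 0, 0, 0], [1, 28, -174, 0, 0, 0], [1, 28, -174, 0, 0, 0]]
  ]
}}

```text
time: 9.05
tool_pos: [537.7, 129.7, 77.9]
tcp_rot: [179.9, -0.0, 88.9]
ft_force: [-0.6, 0.5, -0.4]
finger_gap: 0.3
grip_force: 0.0
```

Emit:
{"api": "step_arm", "payload": {
  "targets": [
    [[0, -2, 0, 0, 0, 0], [0, -4, 0, 0, 0, 0], [0, -6, 0, 0, 0, 0], [0, -8, 0, 0, 0, 0], [0, -10, 0, 0, 0, 0], [0, -12, 0, 0, 0, 0], [0, -12, 0, 0, 0, 0]]
  ]
}}

```text
time: 9.63
tool_pos: [536.9, 117.9, 76.9]
tcp_rot: [179.9, -0.0, 88.9]
ft_force: [0.1, 4.9, 3.1]
finger_gap: -0.1
grip_force: 2.3
```

```bash
cat >> h.py <<'E'
def edge(f,lo=20,hi=140,z=77,cx=537):
    im=cv2.imread(f'pics/{f}.png').astype(np.float32)[...,0]; out=[]
    ys=np.arange(lo,hi,.5)
    for dx in(-38,-32,-26,26,32,38):
        p=proj(f,np.c_[0*ys+cx+dx,ys,0*ys+z]).astype(np.float32)
        v=cv2.GaussianBlur(cv2.remap(im,p[None],None,1),(0,0),2)[0]; g=np.gradient(v)
        out.append((float(ys[g.argmax()]),int(p[g.argmax()][1])))
    return out
E
python3 - <<'E'
from h import *
snap('wrist','w4'); snap('top','t4')
for f in('w3','w4','top','t4'): print(f,edge(f))
s=r.sense();print(s['tool_pos'],s['ft_force'])
E
```

```text
w3 [(117.5, 202), (137.0, 175), (137.5, 174), (35.0, 306), (107.0, 215), (106.5, 215)]
w4 [(116.5, 345), (117.5, 342), (112.5, 355), (111.5, 355), (116.0, 343), (115.0, 345)]
top [(105.5, 255), (105.5, 253), (105.5, 251), (104.5, 234), (104.0, 232), (104.0, 230)]
t4 [(70.5, 254), (72.5, 253), (72.5, 251), (74.0, 233), (74.0, 231), (74.0, 229)]
[536.8109203  118.05491428  76.65637591] [1.07478193 4.29631188 3.39753001]
```

```bash
python3 - <<'E'
from h import *
snap('scene','s4')
b=cv2.resize(cv2.imread('pics/s4.png')[140:240,290:430],None,fx=4,fy=4,interpolation=2)
w=cv2.imread('pics/w4.png')[180:480,100:540]
c=np.zeros((600,800,3),np.uint8);c[:400,:560]=b
w=cv2.resize(w,None,fx=.65,fy=.65);c[400:400+w.shape[0],:w.shape[1]]=w
cv2.imwrite('pics/c4.png',c)
E
```

```text
(no output)
```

View pics/c4.png

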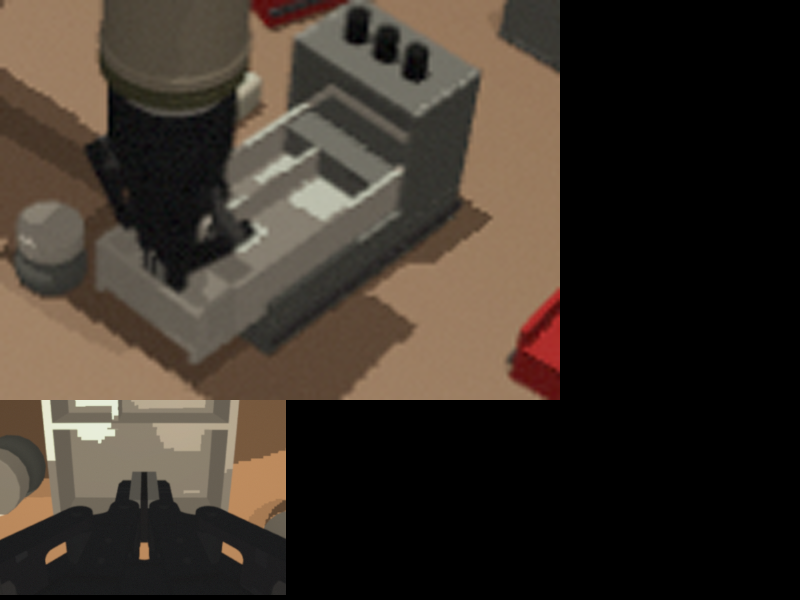

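Emit:
{"api": "step_arm", "payload": {
  "targets": [
    [[0, -3, 2, 0, 0, 0], [0, -6, 2, 0, 0, 0], [0, -9, 2, 0, 0, 0], [0, -12, 2, 0, 0, 0], [0, -15, 2, 0, 0, 0], [0, -18, 2, 0, 0, 0], [0, -20, 2, 0, 0, 0], [0, -20, 2, 0, 0, 0]]
  ]
}}

```text
time: 10.45
tool_pos: [536.2, 97.1, 78.0]
tcp_rot: [-180.0, 0.0, 88.9]
ft_force: [-0.4, -0.6, 0.1]
finger_gap: 0.0
grip_force: 0.0
```

Emit:
{"api": "step_arm", "payload": {
  "targets": [
    [[0, -2, 0, 0, 0, 0], [0, -4, 0, 0, 0, 0], [0, -6, 0, 0, 0, 0], [0, -8, 0, 0, 0, 0], [0, -8, 0, 0, 0, 0]]
  ]
}}

```text
time: 10.87
tool_pos: [536.4, 89.4, 78.2]
tcp_rot: [-180.0, 0.0, 88.9]
ft_force: [-1.1, 1.0, 0.1]
finger_gap: -0.5
grip_force: 0.0
```

```bash
python3 - <<'E'
from h import *
snap('scene','s5');s=r.sense();print(s['tool_pos'],s['ft_force'])
b=cv2.resize(cv2.imread('pics/s5.png')[140:240,270:410],None,fx=5,fy=5,interpolation=2)
cv2.imwrite('pics/c5.png',b)
P=lambda y,z:proj('s5',[[490,y+1,z],[582,y-1,z]]).round(1).tolist()
for y in(70,75,80): print(y,P(y,77))
print('mouth wall top',[(y,((proj('s5',[[591,y,48]])[0]-[270,140])*5).round().tolist()) for y in(150,155,160,165)])
E
```

```text
[536.53211631  89.43649009  78.35491737] [ 0.32566876  0.12359065 -0.05713027]
70 [[303.6, 205.4], [329.3, 225.5]]
75 [[305.1, 204.4], [330.7, 224.4]]
80 [[306.5, 203.4], [332.2, 223.3]]
mouth wall top [(150, [420.0, 392.0]), (155, [427.0, 387.0]), (160, [434.0, 382.0]), (165, [440.0, 377.0])]
```

View pics/c5.png

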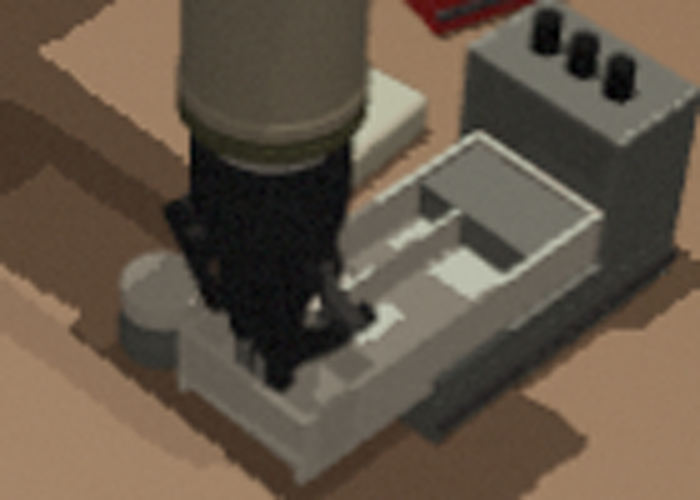

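The picture shows the drawer's front at about y=75 (crop 310,425), the mouth at about y=160 and the fingers behind the front wall. That leaves about 10 mm of play to the stop. Now I'll press the front down.

Emit:
{"api": "step_arm", "payload": {
  "targets": [
    [[0, 0, -3, 0, 0, 0], [0, 0, -6, 0, 0, 0], [0, 0, -8, 0, 0, 0], [0, 0, -10, 0, 0, 0], [0, 0, -12, 0, 0, 0], [0, 0, -14, 0, 0, 0], [0, 0, -14, 0, 0, 0]]
  ]
}}

```text
time: 11.5
tool_pos: [536.5, 89.7, 64.1]
tcp_rot: [180.0, 0.0, 88.9]
ft_force: [0.7, -2.8, 3.5]
finger_gap: -0.1
grip_force: 1.8
```

Emit:
{"api": "step_arm", "payload": {
  "targets": [
    [[0, 0, -2, 0, 0, 0], [0, 0, -4, 0, 0, 0], [0, 0, -6, 0, 0, 0], [0, 0, -8, 0, 0, 0], [0, 0, -10, 0, 0, 0], [0, 0, -12, 0, 0, 0], [0, 0, -14, 0, 0, 0], [0, 0, -14, 0, 0, 0]]
  ]
}}

```text
time: 12.17
tool_pos: [536.3, 90.0, 49.7]
tcp_rot: [-180.0, -0.0, 88.9]
ft_force: [1.5, -2.4, 2.7]
finger_gap: 0.3
grip_force: 1.5
```

Emit:
{"api": "step_arm", "payload": {
  "targets": [
    [[0, -3, -1, 0, 0, 0], [0, -6, -2, 0, 0, 0], [0, -9, -3, 0, 0, 0], [0, -12, -4, 0, 0, 0], [0, -15, -5, 0, 0, 0], [0, -18, -6, 0, 0, 0], [0, -21, -6, 0, 0, 0], [0, -24, -6, 0, 0, 0], [0, -24, -6, 0, 0, 0]]
  ]
}}

```text
time: 12.92
tool_pos: [536.3, 65.1, 44.1]
tcp_rot: [-180.0, 0.0, 88.9]
ft_force: [-0.5, -1.6, 0.8]
finger_gap: 0.0
grip_force: 0.4
```

Emit:
{"api": "step_arm", "payload": {
  "targets": [
    [[0, -4, 0, 0, 0, 0], [0, -8, 0, 0, 0, 0], [0, -12, 0, 0, 0, 0], [0, -16, 0, 0, 0, 0], [0, -20, 0, 0, 0, 0], [0, -24, 0, 0, 0, 0], [0, -28, 0, 0, 0, 0], [0, -32, 0, 0, 0, 0], [0, -36, 0, 0, 0, 0], [0, -36, 0, 0, 0, 0]]
  ]
}}

```text
time: 13.75
tool_pos: [536.5, 29.0, 44.3]
tcp_rot: [-180.0, 0.0, 88.9]
ft_force: [-0.4, 0.4, 0.2]
finger_gap: 0.0
grip_force: 0.0
```

```bash
python3 - <<'E'
from h import *
snap('scene','s6')
ys=np.arange(0,290,10)
for f in('s5','s6'):
    im=cv2.blur(cv2.imread(f'pics/{f}.png'),(3,3))
    for x,z in((575,40),(510,40)):
        p=proj(f,np.c_[0*ys+x,ys,0*ys+z]).round().astype(int); print(f,x,[int(im[v,u,0]) for u,v in p])
print(ys.tolist())
E
```

```text
s5 575 [103, 103, 103, 103, 102, 100, 42, 47, 89, 84, 82, 82, 86, 86, 87, 87, 87, 87, 86, 87, 86, 86, 86, 87, 86, 87, 86, 87, 86]
s5 510 [103, 103, 102, 101, 90, 89, 49, 43, 84, 82, 85, 51, 19, 17, 17, 50, 56, 42, 89, 90, 101, 90, 96, 97, 101, 101, 107, 94, 102]
s6 575 [70, 110, 99, 89, 96, 91, 96, 92, 89, 88, 87, 87, 86, 87, 86, 87, 87, 86, 86, 86, 85, 85, 85, 85, 91, 102, 103, 103, 103]
s6 510 [85, 105, 99, 76, 18, 15, 17, 19, 19, 31, 30, 156, 155, 141, 125, 104, 99, 111, 115, 90, 78, 104, 105, 106, 106, 106, 119, 109, 103]
[0, 10, 20, 30, 40, 50, 60, 70, 80, 90, 100, 110, 120, 130, 140, 150, 160, 170, 180, 190, 200, 210, 220, 230, 240, 250, 260, 270, 280]
```

Emit:
{"api": "step_arm", "payload": {
  "targets": [
    [[0, -6, 0, 0, 0, 0], [0, -12, 0, 0, 0, 0], [0, -18, 0, 0, 0, 0], [0, -24, 0, 0, 0, 0], [0, -30, 0, 0, 0, 0], [0, -36, 0, 0, 0, 0], [0, -42, 0, 0, 0, 0], [0, -48, 0, 0, 0, 0], [0, -54, 0, 0, 0, 0], [0, -60, 0, 0, 0, 0], [0, -64, 0, 0, 0, 0], [0, -64, 0, 0, 0, 0]]
  ]
}}

```text
time: 14.8
tool_pos: [536.5, -35.2, 44.3]
tcp_rot: [180.0, 0.0, 88.9]
ft_force: [0.3, 0.3, 0.4]
finger_gap: 0.0
grip_force: 0.0
```

Emit:
{"api": "step_arm", "payload": {
  "targets": [
    [[0, -3, 0, 0, 0, 0], [0, -6, 0, 0, 0, 0], [0, -9, 0, 0, 0, 0], [0, -12, 0, 0, 0, 0], [0, -15, 0, 0, 0, 0], [0, -18, 0, 0, 0, 0], [0, -21, 0, 0, 0, 0], [0, -23, 0, 0, 0, 0], [0, -23, 0, 0, 0, 0], [0, -23, 0, 0, 0, 0]]
  ]
}}

```text
time: 15.63
tool_pos: [536.5, -57.7, 44.4]
tcp_rot: [180.0, 0.0, 88.9]
ft_force: [-0.2, -0.5, 0.8]
finger_gap: -0.1
grip_force: 0.0
```

```bash
python3 - <<'E'
from h import *
snap('scene','s7');s=r.sense();print(s['tool_pos'],s['ft_force'])
b=cv2.imread('pics/s7.png')[130:380,130:430]
cv2.imwrite('pics/c7.png',cv2.resize(b,None,fx=2.4,fy=2.4,interpolation=2))
q=lambda P:((proj('s7',P)-[130,130])*2.4).round().tolist()
print('rear rim z45 y=145,150,155 (x=581)',q([[582,y,45] for y in(145,150,155)]),'mouth base',q([[590,160,0],[590,160,48]]))
E
```

```text
[536.5129086  -57.52391683  44.33782949] [ 1.12004178 -0.10876788 -0.01162987]
rear rim z45 y=145,150,155 (x=581) [[528.0, 212.0], [531.0, 210.0], [534.0, 207.0]] mouth base [[540.0, 237.0], [543.0, 207.0]]
```

View pics/c7.png

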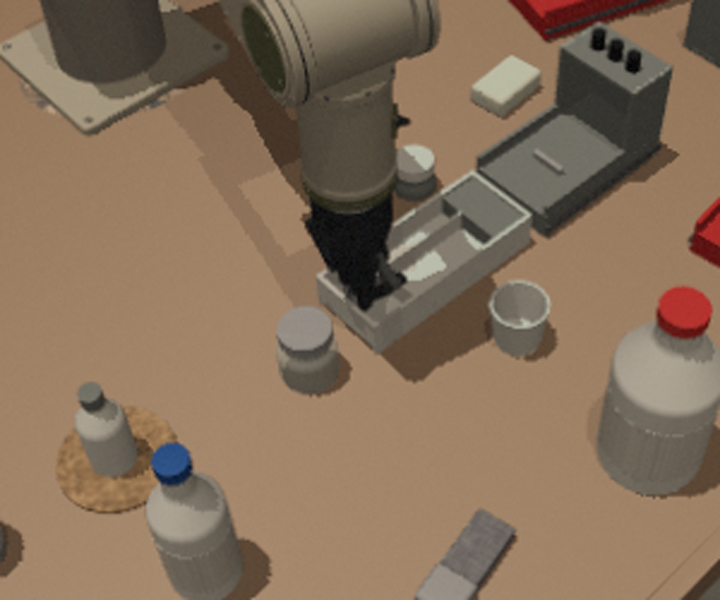

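The picture shows the drawer free of the housing, lying on the worktop. Its rear corner is at crop (530,213), a few mm clear of the mouth, and the jar, cup and tub are untouched. I'll pull 5 mm more for margin, then retreat.

Emit:
{"api": "step_arm", "payload": {
  "targets": [
    [[0, -2, 0, 0, 0, 0], [0, -4, 0, 0, 0, 0], [0, -6, 0, 0, 0, 0], [0, -6, 0, 0, 0, 0], [0, -3, 0, 0, 0, 0], [0, 2, 0, 0, 0, 0], [0, 2, 0, 0, 0, 0]]
  ]
}}

```text
time: 16.27
tool_pos: [536.4, -54.5, 44.2]
tcp_rot: [-180.0, 0.0, 88.9]
ft_force: [-0.9, -0.6, -0.1]
finger_gap: -0.0
grip_force: 0.0
```

Emit:
{"api": "step_arm", "payload": {
  "targets": [
    [[0, 0, 15, 0, 0, 0], [0, 0, 40, 0, 0, 0], [0, 0, 75, 0, 0, 0], [0, 0, 110, 0, 0, 0], [0, 0, 145, 0, 0, 0], [0, 0, 180, 0, 0, 0], [0, 0, 215, 0, 0, 0], [0, 0, 230, 0, 0, 0], [0, 0, 230, 0, 0, 0], [0, 0, 230, 0, 0, 0]]
  ]
}}

```text
time: 17.1
tool_pos: [537.1, -55.2, 275.5]
tcp_rot: [179.9, 0.0, 88.9]
ft_force: [-0.8, 0.5, -1.2]
finger_gap: -0.0
grip_force: 0.0
```

```bash
python3 - <<'E'
from h import *
snap('wrist','w8');s=r.sense();print(s['tool_pos'],s['ft_force'])
im=cv2.imread('pics/w8.png').astype(np.float32)[...,0]
ys=np.arange(-120,240,1.)
for z in(45,):
  for x in(498,520,560):
    p=proj('w8',np.c_[0*ys+x,ys,0*ys+z]).astype(np.float32); v=cv2.GaussianBlur(cv2.remap(im,p[None],None,1),(0,0),1.5)[0];g=np.gradient(v)
    k=np.argsort(-abs(g))[:40]; out=[]
    for i in k:
        if all(abs(ys[i]-o[0])>6 for o in out): out.append((float(ys[i]),round(float(g[i]))))
    print(x,sorted(out))
for x in (600,):pass
# widths at front and rear: same plane z=45 -> 90 mm if level
xs=np.arange(470,610,.5)
for y in(-60,0,70,130):
    p=proj('w8',np.c_[xs,0*xs+y,0*xs+45]).astype(np.float32); v=cv2.GaussianBlur(cv2.remap(im,p[None],None,1),(0,0),2)[0];g=np.gradient(v)
    print(y,xs[g[:100].argmax()],xs[180+g[180:].argmin()])
E
```

```text
[536.28609645 -54.99561834 273.67137688] [ 0.36367403 -0.05600466 -0.79797041]
498 [(-80.0, 28), (-73.0, -32), (-64.0, 8), (-48.0, -7), (-20.0, -25), (91.0, 12), (115.0, -21)]
520 [(-81.0, 23), (-74.0, -32), (-64.0, 25), (-21.0, -19), (-12.0, -14), (20.0, 23), (86.0, -37), (115.0, -21)]
560 [(-81.0, 28), (-74.0, -32), (-64.0, 24), (-24.0, -24), (-17.0, 10), (26.0, 16), (84.0, -30), (114.0, -21)]
-60 489.0 579.5
0 490.0 580.5
70 491.5 582.5
130 470.0 560.0
```

```bash
python3 -c "
from bench import r
print(r.hand_in())"
```

```text
the job is handed in; nothing more can be done
None
```

I handed the job in at about 17 s of the 64 s allowed; the hand-in returned no verdict. By my camera measurements the bottle stands upright on the coaster, and the drawer was tipped over the lip and lies level on the worktop about 20 mm clear of the housing. I saw no bystander moved, though I did not look at the catch itself while it was over the lip.

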